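# Press a filter cassette shut in the locking clamp and put it in the tray

### The job

The filter cassette in the clamp still has its cap standing proud. Squeeze the clamp's two handles together until they lock over centre and the cap is pressed fully home, and let go so that the clamp holds by itself; then pull the release lever so that the clamp springs open. Lift the finished cassette out and leave it standing upright in the shallow steel tray, without disturbing the other things on the bench.

Things in the scene. Friction and masses are not known exactly. Their poses are not given: they have to be found in the camera images.
- deck: Grey 145 x 365 mm deck of the locking-plier clamp, fixed, sloping 32 degrees, facing the robot's front right. Origin on its surface at the clamp's pivot, 85 mm above the bench. Deck axes, used below: x up the slope; y level along the deck, from handles to jaws; z square off the deck. Surface spans x -67 to 77, y -224 to 140 mm. At the origin a 36 mm square pivot head, 52 mm high.
- handle_lo_grip (a point): Squeeze point on the lower (down-slope) handle: on its centreline, 107 mm from the pivot towards deck -y, 28 mm above the deck. A bar with black rubber grip, 12 mm wide (deck x), 16 mm high (deck z), ending 133 mm from the pivot. Here the pair measures 66 mm over the outsides when open, 34 mm when locked. Both handles move equally, mirror-wise.
- handle_up_grip (a point): The same point on the upper (up-slope) handle.
- handle_lo (a joint): Angle (rad) each handle has been squeezed: 0 open (sprung to rest here), 0.11 dead centre, 0.155 the stop, where the clamp stays locked by itself. Squeezing takes about 12 N at the squeeze points, easing towards dead centre; short of dead centre the handles spring open again.
- lever_tab (a point): Release lever: dark bar pivoted at deck y -128 mm, between the handle ends, pointing to -y. At its end an upright tab 10 mm thick (deck x), 18 mm wide (deck y), top 80 mm above the deck; this point is in the tab, 60 mm above the deck, 60 mm from the pivot. Locking the handles swings it 27 mm up-slope; pulled 10 mm back down-slope (about 5 N), the clamp springs open.
- jaw_nose (a point): Nose of the upper, moving jaw, 34 mm above the deck at deck y 95 mm: a 20 mm round steel roller 30 mm high; this point is on its axis. The nose moves 14 mm down-slope as the handles are squeezed and presses on the cap. Opposite it is the fixed lower jaw, an anvil 46 mm high with its face at deck x -24 mm.
- cassette_mid (a point): Centre of the filter cassette's base block, 26 x 50 x 64 mm (x, y, z). White, loose, about 180 g, square on the deck between the jaws, axes as the deck's, z its upright; rests on the anvil, held along y by two 10 mm high lips. Cap on its +x side: 12 x 44 x 60 mm. Grasp across the 50 mm of the base block, fingers above the lips, and draw it out square off the deck.
- cap (a joint): How far the cap has been pressed towards the base block (m): about 0 to 0.0015 at the start, 0.008 fully home; it stays where it is pushed (about 4 N to move).
- tray: Shallow open steel tray, 130 (x) by 150 mm (y), rim 18 mm high, floor 4 mm thick, fixed on the bench; origin at the centre of its underside, z up. It stands on the left, in either of two places; a round glass dish on a steel foot stands in the other one.
- dish: Bystander: round glass dish, 150 mm across, on a steel foot, 117 mm high in all; loose. Origin at the centre of its underside.
- beaker: Bystander: empty glass beaker, 72 mm across, 90 mm high; loose. Origin at the centre of its underside.
- bottle: Bystander: clear bottle with white cap, 70 mm across, 160 mm high; loose. Origin at the centre of its underside.
- jar: Bystander: brown glass jar, 70 mm across, 75 mm high; loose. Origin at the centre of its underside.
- spatula: Bystander: steel spatula, 170 mm long, lying flat; loose. Origin at the centre of its underside.
- wrench: Bystander: steel wrench, 150 mm long, lying flat; loose. Origin at the centre of its underside.
- inline_filter: Bystander: white round inline filter, 60 mm across, 34 mm high; loose. Origin at the centre of its underside.
Not all that is in view belongs to the job. What is shaped like the part that bears cassette_mid but yellow is not meant.

How it is judged:
By the outcome, as a careful person would: the job done as asked, in the order asked, and still so for the second after the job is handed in, with the robot touching nothing.
It also fails if it takes over 64 s, if anything falls off the work surface, if the arm or the gripper's body presses on something with over 40 N, if the wrist force passes 120 N, or if a joint passes its speed limit or range.

### The arm

A 6-joint arm with a two-finger parallel gripper is mounted at the origin on the work surface. World frame = base frame: x ahead of the robot, y to its left, z up, the work surface at z = 0. Lengths are in m, angles in rad, forces in N, time in s.
With the tool pointing down it reaches from about 0.3 to 0.775 m from the base axis. Payload 14.6 kg.
Tool frame: the origin (TCP) lies at the very end of the fingers, on their centre line; the grasp point (between the pads) lies 19 mm behind it; x points along the fingers, z is the direction in which the jaws open and shut, and the axes are right-handed (so a half turn about x gives the same grasp; the last joint's range is limited). The gripper opens to 85 mm and grips with 20 to 120 N. Pads are 22 mm wide; open, the fingers measure 114 mm over their backs; the gripper's body (76 mm by 85 mm) begins 54 mm behind the grasp point. The pads swing forward as they close: fully open they stand 13 mm farther back than shut.
Start: joints at [1.249, 0.3, 1.521, -0, 1.321, -0.067], TCP at [0.139, 0.532, 0.231] pointing down, gripper open.
Joint ranges: [-3.03, 3.03], [-0.79, 2.21], [0.23, 2.52], [-1.04, 4.18], [0, 3.07], [-2.55, 2.55]. Speed limits (rad/s): [2.22, 2.22, 2.57, 3.14, 3.14, 3.14].

### API

Orientations are given as a unit quaternion [w, x, y, z].
In Python, from bench import arm gives the robot as it stands. Calls block until the motion is done:
- arm.reach(position, orientation): joint-space move of the TCP to a pose.
- arm.move_linear(position, ori=None, feed=0.15, guard=None): straight line of the TCP; ori=None keeps the orientation; feed is the mean speed in m/s. With guard (N) it stops when the force on the tool has changed by that much, and returns True; else False.
- arm.set_joints(angles): joint-space move.
- arm.move_gripper(opening): opening from 0.0 (shut) to 1.0 (fully open); the grip force is fixed at half the most; returns when the fingers have stopped.
- arm.sleep(seconds).
- arm.solve_ik(position, orientation): joint angles nearest the present ones, or None.
- arm.state(): the state.
- arm.snapshot(name): name is "side" or "top" or "wrist"; returns (picture, depth): 400x640x3 uint8, blue, green, red; 400x640 float32, m along the optical axis (not along the pixel's ray), 0 where there is no reading.
- arm.calibration(name): a dict with "fov_y" (degrees; the focal length in pixels is half the picture's height over the tangent of half this angle, whatever the lens; pixels are square), "cx", "cy" (the principal point, pixels), "dist_coeffs" ([k1, k2, p1, p2, k3] as OpenCV has them; the pictures are not rectified), "rvec" (rotation vector, rad) and "tvec" (3), from world to camera coordinates, as OpenCV has them; the wrist camera has in their place "mount" (4x4, takes a point from camera to tool coordinates, whose origin is the TCP and whose axes are the tool frame's). Camera axes: x right, y down, z forward; pixel columns grow to the right and rows downward; lengths in m; the calibration is good to about 2 mm. A picture is of the moment at which its call begins: read the wrist's pose just before it. calibration takes no time and is no camera call.
A pose or a line that the arm cannot do raises arm.PlanningError and nothing moves.
- arm.hand_in(): hands the job in, once; it reports no verdict.
The state is a dict: "time_s": time; "qpos": joint angles; "dq": joint speeds; "joint_efforts": joint torques, N m; "ee_pos": TCP position; "ee_rot": TCP orientation; "wrist_force": force on the tool from outside, world axes, zero at the start; "wrist_torque": the same for the moment, N m; "gripper_width": opening from 0.0 (shut) to 1.0 (fully open).
Only numpy, scipy, OpenCV 4.12 (cv2) and the standard library are available. Lean on these libraries where they do the work, as an engineer would, in place of code of your own. Each camera call takes 0.05 s, during which the arm holds its last target.

## Working session

There is one attempt and no reset: what is moved stays moved. The work goes in short steps, each a Python script; the robot and the scene stay as the last script left them, time stands still between calls to the robot, and variables do not carry over. Pictures are saved under pics/ and viewed, and the job is handed in when it is done.

```bash
ls; mkdir -p pics; python3 - <<'E'
from bench import arm
import cv2,numpy as np
for n in("side","top","wrist"):
    s=arm.state()
    p,d=arm.snapshot(n); cv2.imwrite(f"pics/{n}0.png",p); np.save(f"pics/{n}0.npy",d)
    print(n,arm.calibration(n))
print(s)
E
```

```text
pics
side {'fov_y': 50.09482801842164, 'cx': 319.2936150532715, 'cy': 196.31643883983955, 'dist_coeffs': array([-0.11394323,  0.        ,  0.        ,  0.        ,  0.        ]), 'rvec': array([ 2.34106651, -0.43360155,  0.17145048]), 'tvec': array([-0.49608528,  0.18196972,  1.15358162])}
top {'fov_y': 49.83788182931406, 'cx': 319.24777118799165, 'cy': 194.9984534937885, 'dist_coeffs': array([0.01622876, 0.        , 0.        , 0.        , 0.        ]), 'rvec': array([ 2.22009792, -2.19257239,  0.08626245]), 'tvec': array([-0.0603842 ,  0.49745143,  1.24395473])}
wrist {'fov_y': 61.748851338422774, 'cx': 321.22239190520634, 'cy': 202.6822201229524, 'dist_coeffs': array([0.00930154, 0.        , 0.        , 0.        , 0.        ]), 'mount': array([[-1.70345927e-03, -3.21137925e-01,  9.47030903e-01,
        -1.42423596e-01],
       [ 1.11118981e-04, -9.47032332e-01, -3.21138209e-01,
         8.11332153e-02],
       [ 9.99998543e-01, -4.41812751e-04,  1.64891553e-03,
         6.01534473e-04],
       [ 0.00000000e+00,  0.00000000e+00,  0.00000000e+00,
         1.00000000e+00]])}
{'time_s': 0.1, 'qpos': array([ 1.24941423e+00,  3.00379159e-01,  1.52154630e+00,  2.22803626e-05,
        1.32068126e+00, -6.65949131e-02]), 'dq': array([ 1.99376026e-04,  2.20533235e-04, -2.85512231e-03,  4.31531681e-04,
        1.61179567e-03, -6.88589824e-05]), 'joint_efforts': array([ 9.44416315e-04, -5.44390905e+01, -3.62362719e+01, -1.14386737e-04,
        3.18814833e-03,  1.91825154e-05]), 'ee_pos': array([0.13854849, 0.53204071, 0.23078646]), 'ee_rot': array([ 0.55917208, -0.43261551,  0.55977586,  0.4322284 ]), 'wrist_force': array([ 0.21306647,  0.74386283, -1.37322591]), 'wrist_torque': array([0.03891858, 0.02742622, 0.01054898]), 'gripper_width': 0.9967295927485663}
```

View pics/side0.png

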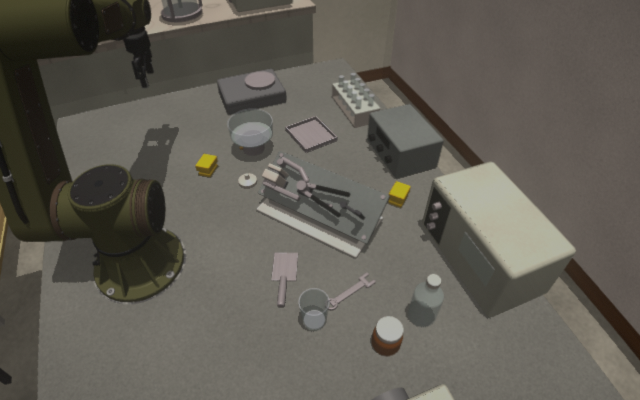

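View pics/top0.png

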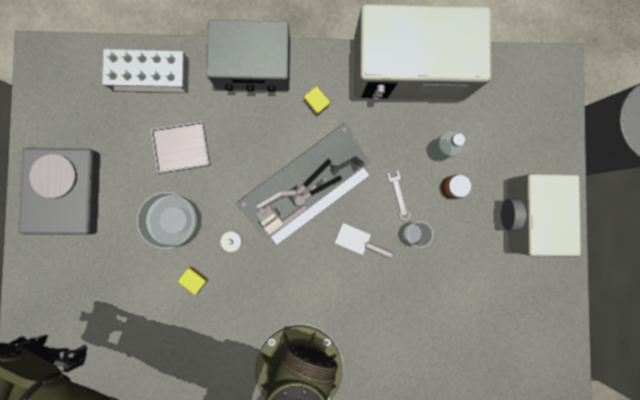

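View pics/wrist0.png

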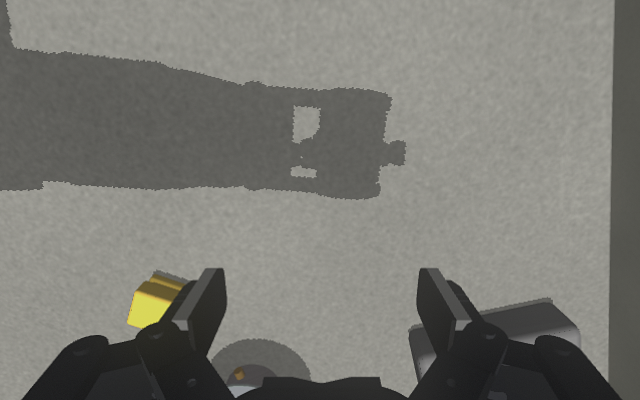

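```bash
cat > h.py <<'E'
from bench import arm
import cv2,numpy as np
from scipy.spatial.transform import Rotation as R
def K(c,h=400):
    f=h/2/np.tan(np.radians(c["fov_y"]/2)); return np.array([[f,0,c["cx"]],[0,f,c["cy"]],[0,0,1]])
def T_wc(name,s=None):
    """camera->world 4x4"""
    c=arm.calibration(name); T=np.eye(4)
    if name=="wrist":
        T[:3,:3]=R.from_quat(np.roll(s["ee_rot"],-1)).as_matrix(); T[:3,3]=s["ee_pos"]
        return T@c["mount"]
    T[:3,:3]=cv2.Rodrigues(c["rvec"])[0]; T[:3,3]=c["tvec"]; return np.linalg.inv(T)
def cloud(name,d,T):
    c=arm.calibration(name)
    v,u=np.mgrid[0:400,0:640]
    uv=np.stack([u,v],-1).reshape(-1,1,2).astype(np.float64)
    n=cv2.undistortPoints(uv,K(c),c["dist_coeffs"]).reshape(400,640,2)
    P=np.concatenate([n*d[...,None],d[...,None]],-1)
    return P@T[:3,:3].T+T[:3,3]
def proj(name,P,T):
    c=arm.calibration(name); Ti=np.linalg.inv(T)
    return cv2.projectPoints(np.asarray(P,float).reshape(-1,1,3),cv2.Rodrigues(Ti[:3,:3])[0],Ti[:3,3],K(c),c["dist_coeffs"])[0].reshape(-1,2)
def quat(M):
    return np.roll(R.from_matrix(M).as_quat(),1)
E
python3 - <<'E'
from h import *
p=cv2.imread("pics/top0.png");cv2.imwrite("pics/top0c.png",cv2.resize(p[100:260,130:400],None,fx=2.9,fy=2.9,interpolation=cv2.INTER_CUBIC))
p=cv2.imread("pics/side0.png");cv2.imwrite("pics/side0c.png",cv2.resize(p[90:260,190:430],None,fx=3.3,fy=3.3,interpolation=cv2.INTER_CUBIC))
d=np.load("pics/top0.npy");T=T_wc("top");C=cloud("top",d,T)
print(T[:3,3])
for u,v in [(345,125),(365,168),(275,240),(243,205),(300,150),(270,185),(180,147),(206,170),(170,220),(231,241),(300,200)]: print(u,v,C[v,u].round(4))
m=(C[...,2]>.02)&(C[...,2]<.3)
uu=m[100:260,230:380]; print(uu.sum())
E
```

```text
[ 0.43095301 -0.02333377  1.26974903]
345 125 [ 0.6821 -0.1187  0.1228]
365 168 [ 0.5813 -0.1898 -0.0018]
275 240 [0.3658 0.0727 0.0117]
243 205 [0.4632 0.1511 0.1184]
300 150 [ 0.632   0.0042 -0.0009]
270 185 [0.5177 0.0805 0.1172]
180 147 [ 6.350e-01  3.571e-01 -3.000e-04]
206 170 [ 0.5686  0.2805 -0.0043]
170 220 [0.4207 0.363  0.0525]
231 241 [0.3628 0.1957 0.0335]
300 200 [ 0.4781 -0.0005  0.1278]
6617
```

View pics/top0c.png

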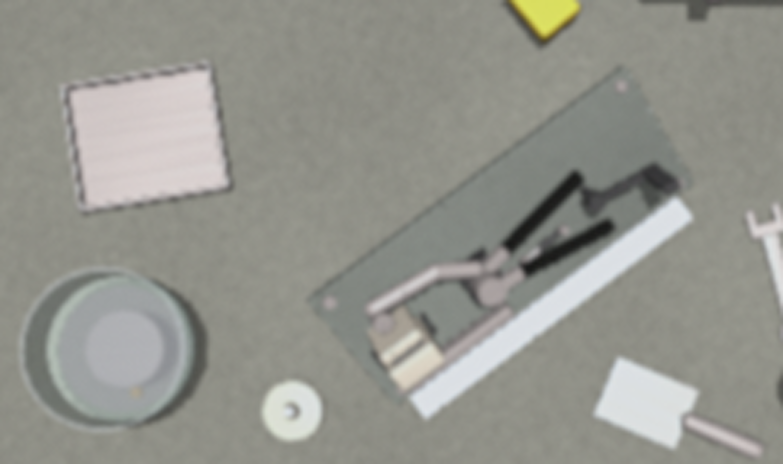

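View pics/side0c.png

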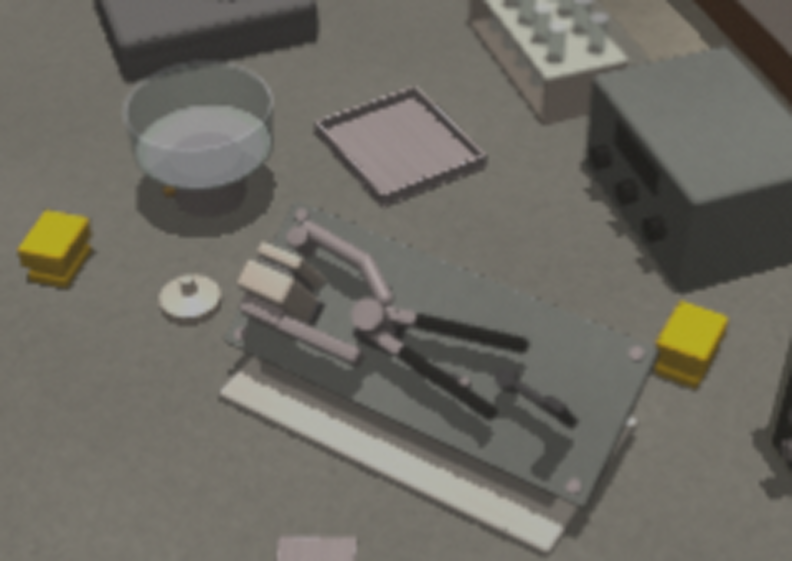

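```bash
cat >> h.py <<'E'
def deckT(px,py,yaw,z=.085,tilt=np.radians(32)):
    # yaw: heading of horizontal upslope direction
    u=np.array([np.cos(yaw),np.sin(yaw),0]); k=np.array([0,0,1.])
    x=np.cos(tilt)*u+np.sin(tilt)*k; z_=-np.sin(tilt)*u+np.cos(tilt)*k; y=np.cross(z_,x)
    T=np.eye(4);T[:3,:3]=np.c_[x,y,z_];T[:3,3]=[px,py,z];return T
E
python3 - <<'E'
from h import *
from scipy.optimize import least_squares
D=np.array([[77,-224,0],[77,140,0],[-67,140,0],[-67,-224,0]])/1e3
t=np.array([[344.5,123.1],[236.2,203.4],[267.2,239.7],[368.6,164.8]]);s=np.array([[388.5,194.5],[280.9,152.7],[258.2,193],[365.2,245.2]])
W=lambda p:(D@(Tm:=deckT(*p))[:3,:3].T)+Tm[:3,3]
def f(p): return np.r_[(proj("top",W(p),T_wc("top"))-t).ravel(),(proj("side",W(p),T_wc("side"))-s).ravel()]
for p0 in([.5,0,.65],[.5,0,.65,.085],[.5,0,.65,.085,.56]):
    r=least_squares(f,p0,loss="soft_l1");print(r.x.round(4),f(r.x).round(1).reshape(2,4,2).tolist())
# depth plane check
d=np.load("pics/top0.npy");C=cloud("top",d,T_wc("top")).reshape(-1,3)
p=least_squares(f,[.5,0,.65],loss="soft_l1").x
Tm=deckT(*p);Q=(C-Tm[:3,3])@Tm[:3,:3]
m=(Q[:,0]>.04)&(Q[:,0]<.07)&(Q[:,1]>-.21)&(Q[:,1]<0)&(abs(Q[:,2])<.02)
print(m.sum(),Q[m,2].mean(),np.linalg.lstsq(np.c_[Q[m][:,:2],np.ones(m.sum())],Q[m,2],rcond=None)[0])
E
```

```text
[0.4987 0.0171 0.6494] [[[1.8, 0.2], [-0.0, 0.4], [-0.9, -0.1], [0.8, -1.5]], [[0.4, 1.4], [-1.8, -2.4], [-1.2, -0.4], [0.6, -1.3]]]
[0.4997 0.0186 0.6502 0.0783] [[[1.0, 0.3], [-0.2, 0.1], [-1.1, -0.6], [-0.0, -1.6]], [[0.2, 2.6], [-1.5, -1.1], [-0.8, 0.8], [0.5, -0.3]]]
[0.4996 0.0186 0.6505 0.0777 0.506 ] [[[0.3, 0.1], [-0.4, -0.4], [-0.8, -0.0], [0.4, -1.2]], [[0.3, 3.2], [-1.1, -0.4], [-1.3, 0.6], [0.3, -0.4]]]
778 -0.0011764280671007338 [-0.00061589  0.00177636 -0.0009565 ]
```

```bash
cat >> h.py <<'E'
P0=(.4987,.0171,.6494)
def pose(D,p,jaw,sgn=1):
    """deck-frame TCP point -> world pos, quat; tool x=-deck z; tool z = sgn*deck jaw axis"""
    Rd=D[:3,:3]; xt=-Rd[:,2]; zt=sgn*Rd[:,{'x':0,'y':1}[jaw]]; yt=np.cross(zt,xt)
    return D[:3,:3]@np.asarray(p)+D[:3,3], quat(np.c_[xt,yt,zt])
E
python3 - <<'E'
from h import *
D=deckT(*P0)
for nm,p,j in [("look",(0,-.03,.2),'y'),("sq",(0,-.107,.014),'x'),("sqhi",(0,-.107,.15),'x'),("lev",(.03,-.188,.05),'x'),("lev",(.03,-.188,.05),'y'),("cas",(-.011,.095,.014),'y'),("cashi",(-.011,.095,.2),'y')]:
    for s in(1,-1):
        q=arm.solve_ik(*pose(D,p,j,s)); print(nm,j,s,None if q is None else q.round(2))
for a in np.arange(0,6.2,.5):
    R_=np.c_[[0,0,-1],[-np.sin(a),np.cos(a),0],[np.cos(a),np.sin(a),0]]
    if np.linalg.det(R_)<0: R_[:,1]*=-1
    q=arm.solve_ik([.635,.357,.03],quat(R_));print(a,None if q is None else q.round(2))
E
```

```text
look y 1 None
look y -1 [-0.53 -0.12  2.02  0.58  1.09  0.16]
sq x 1 [-0.4   0.37  1.88  0.75  0.74 -1.57]
sq x -1 [-0.4   0.37  1.88  0.75  0.74  1.57]
sqhi x 1 [-0.54  0.12  1.88  0.62  1.01 -1.49]
sqhi x -1 [-0.54  0.12  1.88  0.62  1.01  1.65]
lev x 1 [-0.46  0.44  1.65  0.65  0.9  -1.48]
lev x -1 [-0.46  0.44  1.65  0.65  0.9   1.66]
lev y 1 None
lev y -1 [-0.46  0.44  1.65  0.65  0.9   0.09]
cas y 1 None
cas y -1 [-0.1   0.08  2.27  0.84  0.51  0.13]
cashi y 1 None
cashi y -1 [-0.37 -0.42  2.25  0.54  1.07  0.35]
0.0 [ 0.46  0.9   1.07 -0.    1.17  0.46]
0.5 [ 0.46  0.9   1.07 -0.    1.17 -0.04]
1.0 [ 0.46  0.9   1.07 -0.    1.17 -0.54]
1.5 [ 0.46  0.9   1.07 -0.    1.17 -1.04]
2.0 [ 0.46  0.9   1.07 -0.    1.17 -1.54]
2.5 [ 0.46  0.9   1.07 -0.    1.17 -2.04]
3.0 [ 0.46  0.9   1.07 -0.    1.17 -2.54]
3.5 None
4.0 None
4.5 [ 0.46  0.9   1.07 -0.    1.17  2.25]
5.0 [ 0.46  0.9   1.07 -0.    1.17  1.75]
5.5 [ 0.46  0.9   1.07 -0.    1.17  1.25]
6.0 [ 0.46  0.9   1.07 -0.    1.17  0.75]
```

```bash
python3 - <<'E'
from h import *
D=deckT(*P0)
arm.move_linear([.139,.532,.33],feed=.2)
print(arm.state()["time_s"])
arm.reach(*pose(D,(.0,-.03,.2),'y',-1))
s=arm.state();p,d=arm.snapshot("wrist");np.save("pics/w1.npy",d);np.save("pics/w1s.npy",np.r_[s["ee_pos"],s["ee_rot"]])
cv2.imwrite("pics/w1.png",p);cv2.imwrite("pics/w1b.png",cv2.resize(p,(800,500)));print(s["time_s"],s["wrist_force"])
E
```

```text
0.7917
3.2 [-0.40646012  0.05689822 -0.3622041 ]
```

View pics/w1b.png

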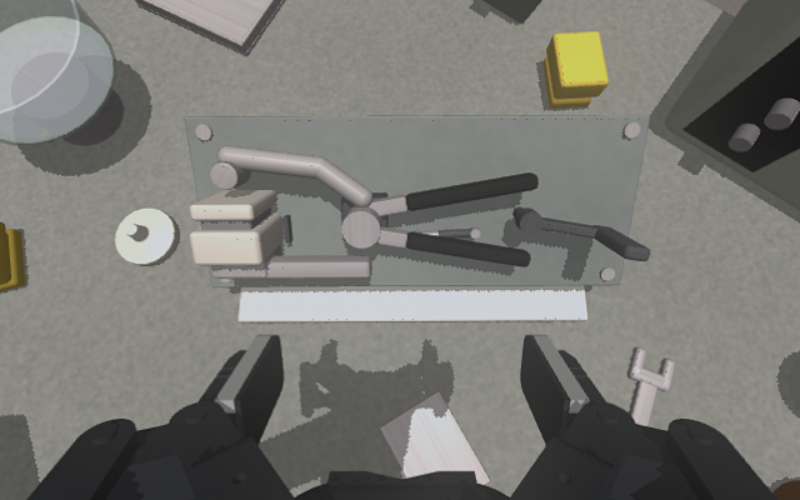

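```bash
python3 - <<'E'
from h import *
from scipy.optimize import least_squares
a=np.load("pics/w1s.npy");s=dict(ee_pos=a[:3],ee_rot=a[3:]);T=T_wc("wrist",s);d=np.load("pics/w1.npy");C=cloud("wrist",d,T)
Dp=np.array([[77,140,0],[77,-224,0],[-67,-224,0]])/1e3
w=np.array([[185,117],[648,115],[616,286]])/1.25
W=lambda p:(Dp@(Tm:=deckT(*p))[:3,:3].T)+Tm[:3,3]
f=lambda p:(proj("wrist",W(p),T)-w).ravel()
r=least_squares(f,P0);print(r.x.round(4),f(r.x).round(1))
np.save("pics/Dp.npy",r.x)
D=deckT(*r.x);Q=(C.reshape(-1,3)-D[:3,3])@D[:3,:3]
m=(Q[:,0]>.03)&(Q[:,0]<.07)&(Q[:,1]>-.21)&(Q[:,1]<0)&(abs(Q[:,2])<.01)
print("plane",np.median(Q[m,2]),np.linalg.lstsq(np.c_[Q[m][:,:2],np.ones(m.sum())],Q[m,2],rcond=None)[0])
# orthographic deck maps: height + colour
p=cv2.imread("pics/w1.png").reshape(-1,3)
xs,ys=.09,.16; sc=2000
H=np.zeros((340,780));I=np.zeros((340,780,3),np.uint8)
k=(abs(Q[:,0])<.084)&(Q[:,1]<.155)&(Q[:,1]>-.23)&(Q[:,2]>-.02)&(Q[:,2]<.15)
for q,c in zip(Q[k],p[k]):
    r_=int((.085-q[0])*sc);cc=int((.155-q[1])*sc)
    if q[2]>=H[r_,cc]-.003: cv2.circle(I,(cc,r_),1,c.tolist(),-1);H[r_,cc]=q[2]
for v in range(-220,160,20): cv2.line(I,(int((.155-v/1e3)*sc),0),(int((.155-v/1e3)*sc),339),(0,0,255) if v==0 else (0,90,90),1)
for v in range(-80,90,20): cv2.line(I,(0,int((.085-v/1e3)*sc)),(779,int((.085-v/1e3)*sc)),(0,0,255) if v==0 else (0,90,90),1)
cv2.imwrite("pics/ortho.png",I)
def st(n,k): print(n,k.sum(),np.percentile(Q[k],[2,50,98],axis=0).round(4).tolist())
base=(Q[:,1]>.05)&(Q[:,1]<.14)&(Q[:,2]>.058)&(Q[:,2]<.075)
st("castop",base);st("basetop",base&(Q[:,0]<.002));
st("pivot",(abs(Q[:,0])<.03)&(abs(Q[:,1])<.03)&(Q[:,2]>.047)&(Q[:,2]<.06))
st("lever",(Q[:,1]<-.16)&(Q[:,2]>.06)&(Q[:,2]<.09))
g=(abs(Q[:,1]+.107)<.003)&(Q[:,2]>.03)&(Q[:,2]<.045)
st("hup",g&(Q[:,0]>0));st("hlo",g&(Q[:,0]<0))
E
```

```text
[0.502  0.0209 0.6509] [-2.5 -0.9  0.9  0.3  1.8 -0. ]
plane -9.44348223386809e-05 [ 4.41257242e-03  2.40648364e-03 -4.89422875e-05]
castop 2377 [[-0.0223, 0.0686, 0.0585], [-0.0037, 0.0918, 0.0634], [0.0198, 0.1154, 0.0655]]
basetop 1612 [[-0.0226, 0.0684, 0.0592], [-0.0098, 0.0915, 0.0641], [0.0014, 0.116, 0.0656]]
pivot 757 [[-0.0126, -0.0148, 0.0497], [0.0004, -0.0021, 0.052], [0.013, 0.0105, 0.0535]]
lever 549 [[-0.2397, -0.3721, 0.0604], [-0.0095, -0.1884, 0.0728], [-0.0041, -0.1793, 0.0803]]
hup 86 [[0.0219, -0.1098, 0.0312], [0.0281, -0.107, 0.0352], [0.0331, -0.1041, 0.0374]]
hlo 201 [[-0.231, -0.1099, 0.0305], [-0.2144, -0.1072, 0.0356], [-0.021, -0.1041, 0.0441]]
```

View pics/ortho.png

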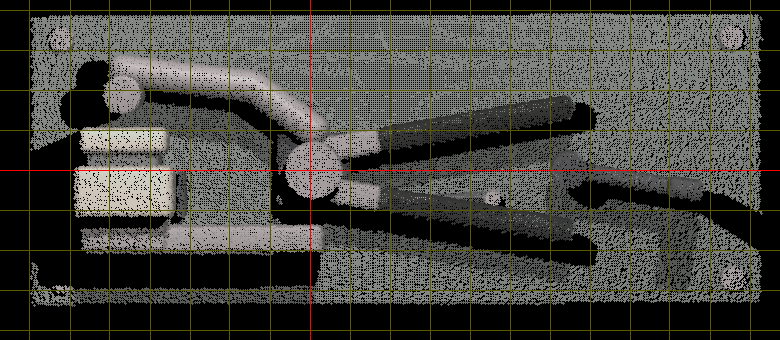

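```bash
cat >> h.py <<'E'
P1=np.array([.502,.0209,.6509])
DK=deckT(*P1)
def st():
    s=arm.state(); D=DK; return s["time_s"].__round__(2) if hasattr(s["time_s"],'__round__') else s["time_s"], ((s["ee_pos"]-D[:3,3])@D[:3,:3]).round(4).tolist(), "F",(s["wrist_force"]@D[:3,:3]).round(1).tolist(),"g",round(float(s["gripper_width"]),3)
def shot(n,nm):
    s=arm.state();p,d=arm.snapshot(n);cv2.imwrite(f"pics/{nm}.png",p);np.save(f"pics/{nm}.npy",d);np.save(f"pics/{nm}_s.npy",np.r_[s["ee_pos"],s["ee_rot"]])
E
python3 - <<'E'
from h import *
Y=-.109
arm.reach(*pose(DK,(0,Y,.13),'x',1));print(st())
print(arm.move_linear(*pose(DK,(0,Y,.06),'x',1),feed=.2))
shot("wrist","w2")
print(arm.move_linear(*pose(DK,(0,Y,.012),'x',1),feed=.1,guard=12));print(st())
shot("wrist","w3")
E
```

```text
(4.72, [0.0001, -0.1089, 0.1301], 'F', [-0.2, 0.1, 1.5], 'g', 1.004)
False
False
(5.9, [0.0002, -0.1091, 0.0123], 'F', [0.1, -0.7, 0.0], 'g', 0.999)
```

View pics/w2.png

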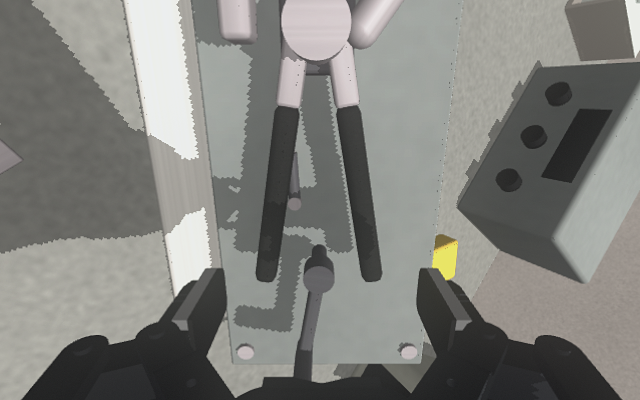

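View pics/w3.png

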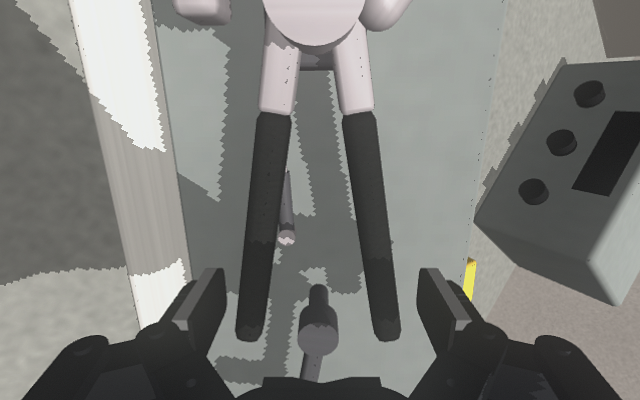

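```bash
python3 - <<'E'
from h import *
for g in(.75,.6,.5,.44,.38):
    arm.move_gripper(g);print(g,st())
arm.sleep(.2)
print(st());shot("wrist","w4")
E
```

```text
0.75 (6.3, [-0.0012, -0.109, 0.0124], 'F', [-11.6, 1.0, 7.9], 'g', 0.751)
0.6 (6.58, [-0.0008, -0.1092, 0.0125], 'F', [-8.1, -0.8, 3.9], 'g', 0.604)
0.5 (6.83, [0.0002, -0.1092, 0.0124], 'F', [0.5, -0.3, 0.5], 'g', 0.498)
0.44 (7.06, [0.0002, -0.109, 0.0121], 'F', [0.1, 0.0, -0.1], 'g', 0.438)
0.38 (7.28, [-0.0013, -0.1089, 0.012], 'F', [-11.8, 0.4, 7.8], 'g', 0.382)
(7.48, [-0.0013, -0.1089, 0.012], 'F', [-10.6, 0.2, 8.9], 'g', 0.384)
```

View pics/w4.png

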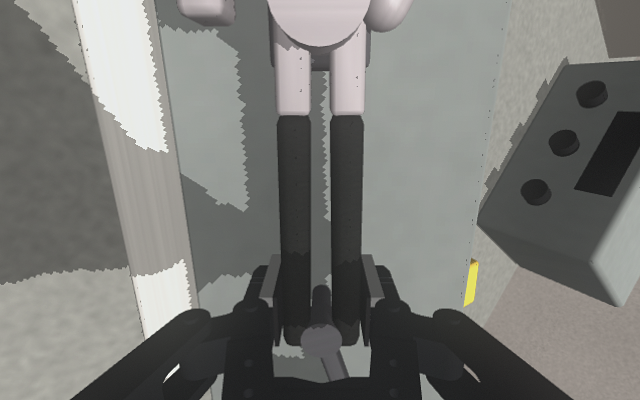

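```bash
python3 - <<'E'
from h import *
for g in(.35,.3):
    arm.move_gripper(g);print(g,st())
arm.move_gripper(.75);arm.sleep(.1);print(st());shot("wrist","w5")
E
```

```text
0.35 (7.75, [-0.0014, -0.1089, 0.0122], 'F', [-14.4, 0.8, 14.5], 'g', 0.361)
0.3 (7.97, [-0.0014, -0.1089, 0.0122], 'F', [-14.5, 1.4, 14.3], 'g', 0.365)
(8.48, [0.0001, -0.109, 0.012], 'F', [0.2, -0.2, 0.1], 'g', 0.748)
```

View pics/w5.png

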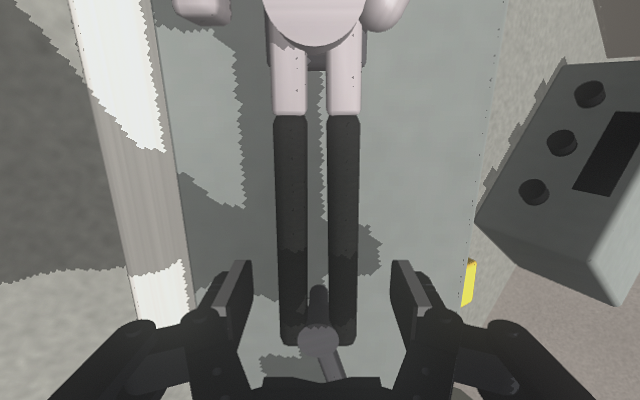

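Handles stay parallel with the fingers off, so the clamp is holding by itself. I'll back off and inspect.

```bash
cat >> h.py <<'E'
def ortho(nm,out):
    a=np.load(f"pics/{nm}_s.npy");T=T_wc("wrist",dict(ee_pos=a[:3],ee_rot=a[3:]));C=cloud("wrist",np.load(f"pics/{nm}.npy"),T).reshape(-1,3)
    D=DK;Q=(C-D[:3,3])@D[:3,:3];p=cv2.imread(f"pics/{nm}.png").reshape(-1,3);sc=2000
    H=np.zeros((340,780));I=np.zeros((340,780,3),np.uint8)
    k=(abs(Q[:,0])<.084)&(Q[:,1]<.155)&(Q[:,1]>-.23)&(Q[:,2]>-.02)&(Q[:,2]<.15)
    for q,c in zip(Q[k],p[k]):
        r_=int((.085-q[0])*sc);cc=int((.155-q[1])*sc)
        if q[2]>=H[r_,cc]-.003: cv2.circle(I,(cc,r_),1,c.tolist(),-1);H[r_,cc]=q[2]
    for v in range(-220,160,20): x=int((.155-v/1e3)*sc);cv2.line(I,(x,0),(x,339),(0,0,255) if v==0 else (0,90,90),1)
    for v in range(-80,90,20): x=int((.085-v/1e3)*sc);cv2.line(I,(0,x),(779,x),(0,0,255) if v==0 else (0,90,90),1)
    cv2.imwrite(f"pics/{out}.png",I);return Q,p
def pc(n,Q,k): print(n,k.sum(),np.percentile(Q[k],[2,50,98],axis=0).round(4).tolist())
E
python3 - <<'E'
from h import *
arm.move_linear(*pose(DK,(0,-.109,.13),'x',1),feed=.25)
arm.reach(*pose(DK,(0,-.03,.2),'y',-1));shot("wrist","w6");print(st())
Q,p=ortho("w6","o6")
pc("castop",Q,(Q[:,1]>.06)&(Q[:,1]<.13)&(Q[:,2]>.056)&(Q[:,2]<.075)&(abs(Q[:,0])<.05))
pc("lever",Q,(Q[:,1]<-.16)&(Q[:,1]>-.22)&(Q[:,2]>.06)&(Q[:,2]<.09)&(abs(Q[:,0])<.06))
E
```

```text
(10.68, [-0.0001, -0.03, 0.1996], 'F', [-0.8, -0.0, -0.5], 'g', 0.75)
castop 2370 [[-0.0225, 0.0685, 0.058], [-0.0039, 0.0914, 0.0635], [0.0134, 0.1153, 0.0656]]
lever 483 [[0.012, -0.1936, 0.0608], [0.0193, -0.1832, 0.0768], [0.024, -0.1775, 0.0807]]
```

View pics/w6.png

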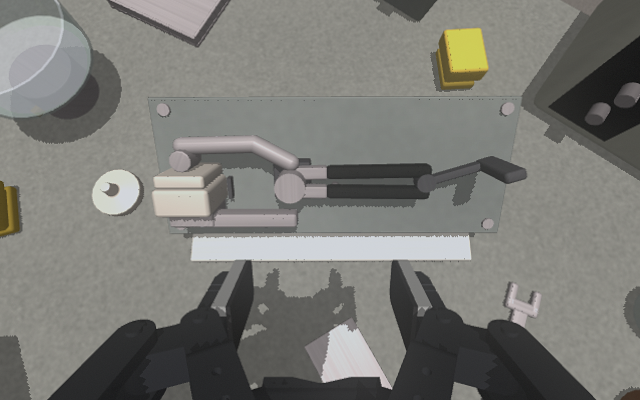

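View pics/o6.png

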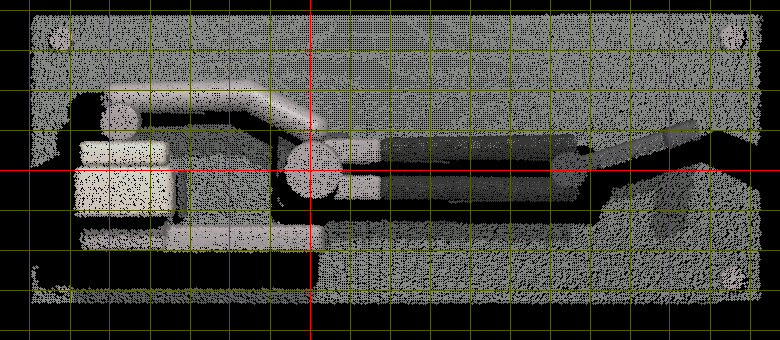

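```bash
python3 - <<'E'
from h import *
arm.move_gripper(0)
Y=-.186
arm.reach(*pose(DK,(.055,Y,.13),'y',-1))
print(arm.move_linear(*pose(DK,(.055,Y,.047),'y',-1),feed=.2,guard=12),st())
for x in(.040,.032,.027,.023,.019,.015,.012):
    arm.move_linear(*pose(DK,(x,Y,.047),'y',-1),feed=.06);print(st())
shot("wrist","w7")
E
```

```text
False (12.62, [0.0556, -0.186, 0.0483], 'F', [-0.5, -0.7, -0.1], 'g', -0.001)
(13.03, [0.0396, -0.1863, 0.0475], 'F', [-0.2, 0.7, 1.1], 'g', -0.002)
(13.31, [0.032, -0.186, 0.0471], 'F', [3.2, 1.7, 1.4], 'g', -0.002)
(13.56, [0.0266, -0.1859, 0.0468], 'F', [-0.2, 0.7, 0.7], 'g', -0.0)
(13.81, [0.0226, -0.1859, 0.0469], 'F', [0.6, -0.8, -0.0], 'g', -0.004)
(14.06, [0.0187, -0.186, 0.047], 'F', [0.2, 0.6, 0.4], 'g', -0.002)
(14.31, [0.0147, -0.186, 0.047], 'F', [-0.2, -0.4, -0.6], 'g', 0.002)
(14.56, [0.0118, -0.186, 0.047], 'F', [-0.4, 0.4, -0.5], 'g', 0.003)
```

View pics/w7.png

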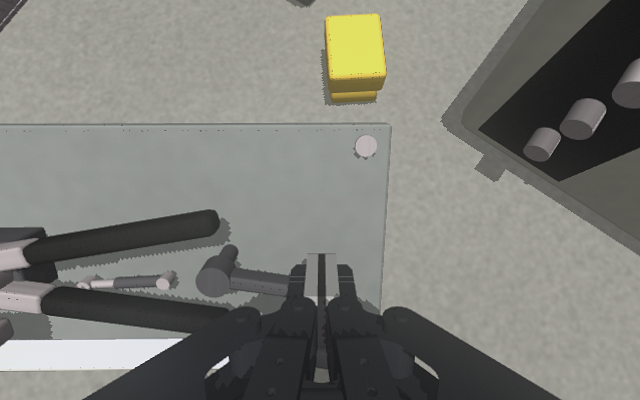

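```bash
python3 - <<'E'
from h import *
arm.move_linear(*pose(DK,(.03,-.186,.047),'y',-1),feed=.2)
arm.move_linear(*pose(DK,(.03,-.186,.13),'y',-1),feed=.3)
arm.move_gripper(.8)
arm.reach(*pose(DK,(-.011,.06,.17),'y',-1));print(st())
shot("wrist","w8")
Q,p=ortho("w8","o8")
k=(Q[:,1]>.06)&(Q[:,1]<.13)&(Q[:,2]>.056)&(Q[:,2]<.075)&(abs(Q[:,0])<.05)
pc("castop",Q,k);pc("base",Q,k&(Q[:,0]<.001));pc("cap",Q,k&(Q[:,0]>.003))
E
```

```text
(16.93, [-0.0104, 0.0591, 0.1703], 'F', [0.3, 0.1, -0.0], 'g', 0.799)
castop 2875 [[-0.0228, 0.0695, 0.058], [-0.0044, 0.0926, 0.0635], [0.0134, 0.1157, 0.0654]]
base 1924 [[-0.0233, 0.0689, 0.0605], [-0.0104, 0.0924, 0.064], [0.0007, 0.1163, 0.0655]]
cap 828 [[0.0034, 0.0725, 0.0569], [0.0092, 0.0927, 0.062], [0.0137, 0.1134, 0.0635]]
```

View pics/w8.png

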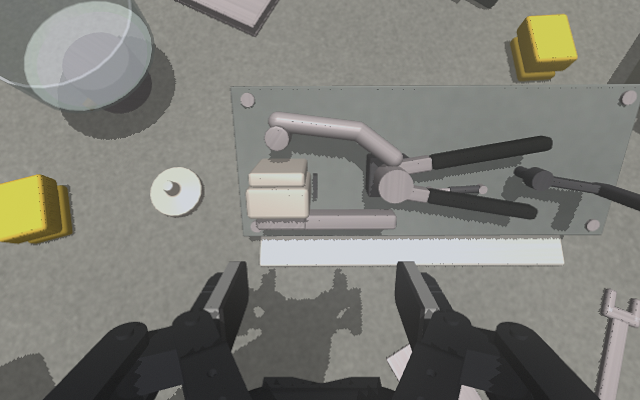

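View pics/o8.png

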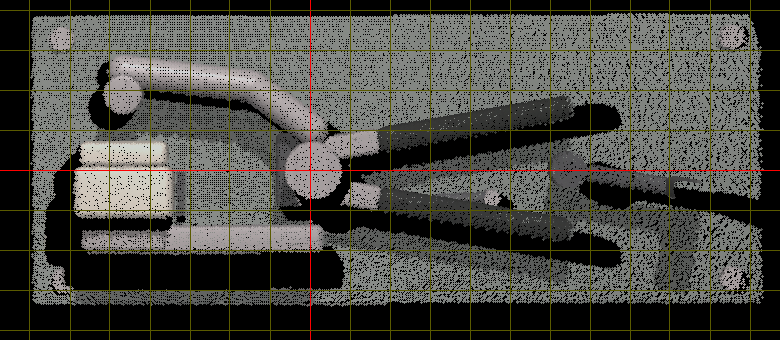

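Three blocks fit the shape: the white one between the jaws (278,190), and yellow ones at (25,210) and (547,45). The white one sits in the clamp and its cap is now flush, so that is the target. The enlarged deck-plane view confirms it.

```bash
python3 - <<'E'
from h import *
Y=.0925;X=-.011
arm.move_linear(*pose(DK,(X,Y,.12),'y',-1),feed=.25);print(st())
print(arm.move_linear(*pose(DK,(X,Y,.017),'y',-1),feed=.12,guard=10),st())
arm.move_gripper(.0);print(st())
shot("wrist","w9")
E
```

```text
(17.38, [-0.0108, 0.0923, 0.1196], 'F', [0.0, 0.5, 0.9], 'g', 0.797)
False (18.38, [-0.0107, 0.0921, 0.0175], 'F', [0.1, -0.0, 0.0], 'g', 0.801)
(18.68, [-0.0106, 0.0922, 0.0177], 'F', [-2.0, 0.5, 11.9], 'g', 0.58)
```

View pics/w9.png

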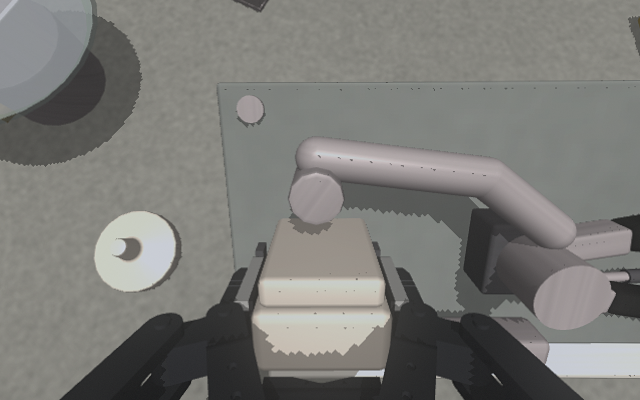

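```bash
python3 - <<'E'
from h import *
c=arm.calibration("top");T=T_wc("top")
uv=np.array([[151.4,130.3],[202.4,122.1],[210,164.8],[158.6,173.1]])
n=cv2.undistortPoints(uv.reshape(-1,1,2),K(c),c["dist_coeffs"]).reshape(-1,2)
r=np.c_[n,np.ones(4)]@T[:3,:3].T; W=T[:3,3]+r*((.018-T[2,3])/r[:,2:])
print(W.round(4),W.mean(0),[np.linalg.norm(W[i]-W[i-1]).round(3) for i in range(4)]); e=W[1]-W[2]; print("yaw x",np.arctan2(e[1],e[0]), np.arctan2(*(W[0]-W[3])[1::-1]))
print(arm.move_linear(*pose(DK,(-.011,.0925,.2),'y',-1),feed=.15),st())
shot("wrist","w10");shot("side","s10")
E
```

```text
[[0.6794 0.4349 0.018 ]
 [0.7062 0.289  0.018 ]
 [0.5815 0.264  0.018 ]
 [0.5552 0.4105 0.018 ]] [0.63056729 0.34962791 0.018     ] [np.float64(0.127), np.float64(0.148), np.float64(0.127), np.float64(0.149)]
yaw x 0.19784525103067252 0.1935928547226578
False (20.1, [-0.0113, 0.0927, 0.1995], 'F', [-0.5, 0.6, -1.8], 'g', 0.581)
```

View pics/w10.png

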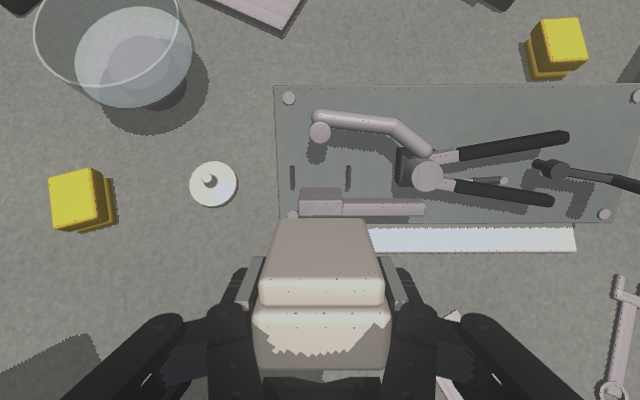

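View pics/s10.png

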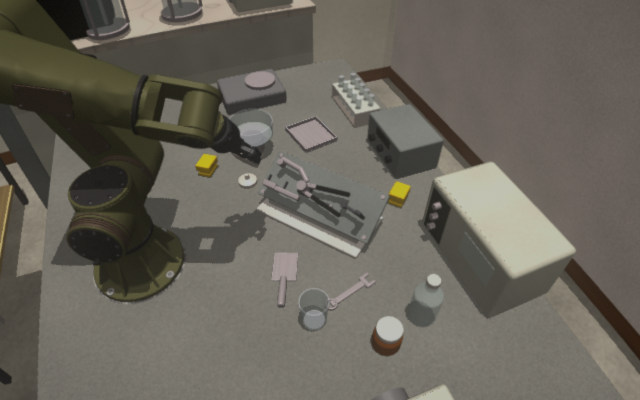

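```bash
python3 - <<'E'
from h import *
a=.196
q=quat(np.c_[[0,0,-1],[-np.sin(a),np.cos(a),0],[np.cos(a),np.sin(a),0]])
x,y=.6306+np.sin(a)*.006,.3496-np.cos(a)*.006
arm.reach([x,y,.24],q);print(arm.state()["time_s"],arm.state()["ee_pos"])
arm.move_linear([x,y,.09],feed=.25)
shot("wrist","w11")
arm.move_linear([x,y,.032],feed=.15,guard=10)
print(arm.move_linear([x,y,.019],feed=.03,guard=4))
s=arm.state();print(s["time_s"],s["ee_pos"],s["wrist_force"],s["gripper_width"])
shot("wrist","w12")
E
```

```text
21.7917 [0.63212437 0.34265045 0.24077029]
True
23.55 [0.63180893 0.34385602 0.02039719] [-1.28069325  0.24180371  4.8707822 ] 0.5790984787365321
```

View pics/w11.png

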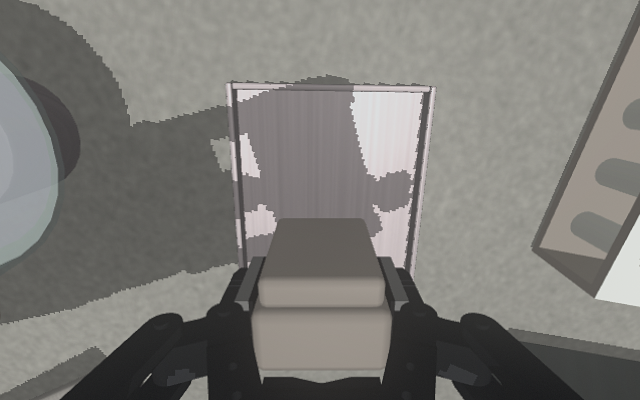

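View pics/w12.png

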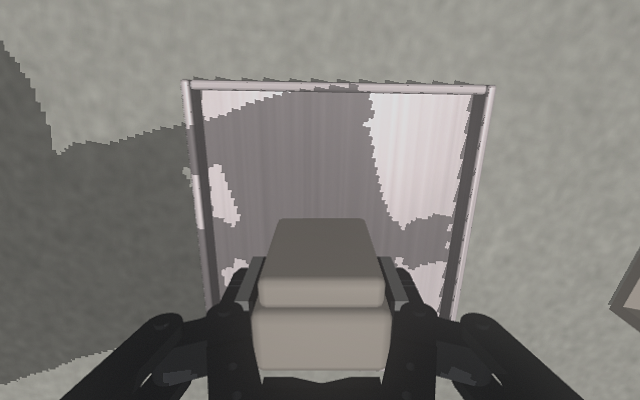

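```bash
python3 - <<'E'
from h import *
arm.move_gripper(.75);arm.sleep(.2)
s=arm.state();print(s["wrist_force"],s["gripper_width"])
p=s["ee_pos"]
arm.move_linear([p[0],p[1],.2],feed=.12)
arm.sleep(.3);shot("wrist","w13");shot("side","s13");shot("top","t13");print(arm.state()["time_s"])
p=cv2.imread("pics/side0.png")
E
```

```text
[ 0.572364    0.58577055 -0.03337745] 0.7496638908443317
26.2
```

View pics/w13.png

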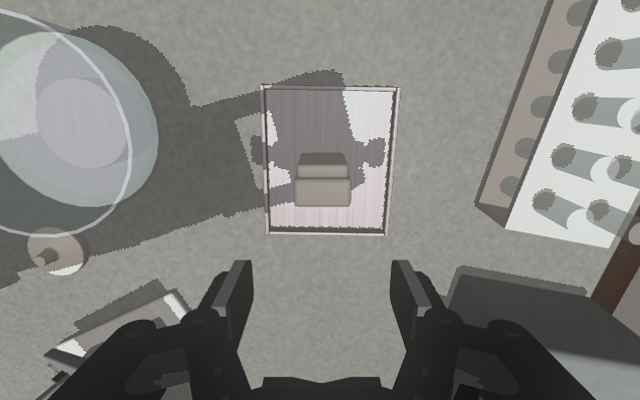

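View pics/s13.png

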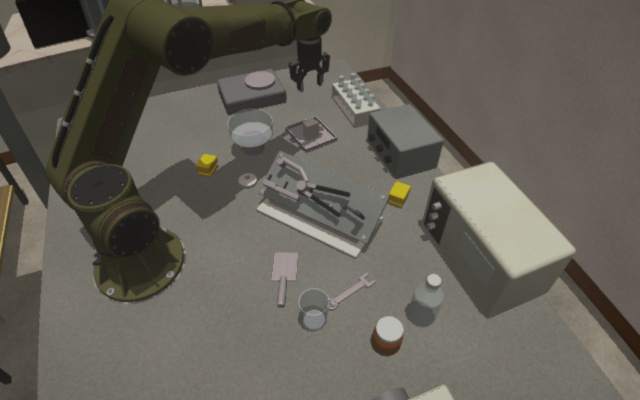

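View pics/t13.png

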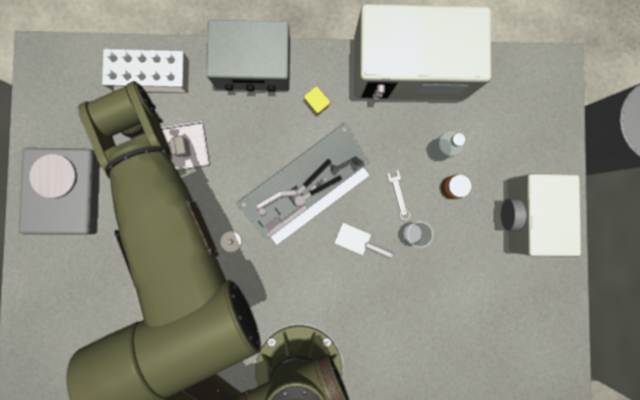

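The cassette stands upright in the tray at wrist pixel (322,185). The clamp is open, and everything else is where it was at the start.

```bash
python3 - <<'E'
from h import *
a=np.load("pics/w13_s.npy");C=cloud("wrist",np.load("pics/w13.npy"),T_wc("wrist",dict(ee_pos=a[:3],ee_rot=a[3:])))
q=C[155:205,300:348].reshape(-1,3);e=np.array([-np.sin(.196),np.cos(.196),0]);k=q[:,2]>.058
print("top z",np.percentile(q[k,2],[5,50,95]),"depth along cap dir",np.ptp(np.percentile(q[k]@e,[1,99])))
arm.hand_in()
E
```

```text
top z [0.06335333 0.06689477 0.06849845] depth along cap dir 0.03480043666319524
the job is handed in; nothing more can be done
```

The job is done and handed in at about 26 s of the 64 s allowed.

- **Squeeze and lock:** I closed the two handles until the force dropped away as they went over centre, then on to the stop. With the fingers off, the handles stayed locked. The cap's outer face went from 19.8 to about 13.5 mm on the deck x axis, where 14 mm is fully home.
- **Release:** I pushed the lever tab back down-slope with shut fingers, and the wrist picture showed the handles and jaw sprung open.
- **Place:** I drew the white cassette out square off the deck and set it down in the tray, stopping at first contact.

**Last checks:** The cassette stands upright in the tray, with its top about 67–68 mm above the bench. That fits 64 mm of block on a 4 mm floor. Base block plus cap measured about 35 mm from pixel percentiles, a little under the 38 mm expected; I put that down to trimmed edges. The objects I could see were where they started. In the last top picture the arm hid the dish, and the side and wrist pictures showed it in place.

**Disagreement:** The deck position from the fixed cameras and from the wrist camera differed by about 5 mm. The pivot and cassette also sat 2–3 mm off their expected y, so I grasped using the wrist measurements.

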